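# Fit up a tube cap and hold two tabs at the scribed gap

### The job

Get the fit-up ready for tacking: lower the closed-end tube cap, closed end up, over the upright post of the fixture until its rim sits on the plate, without dropping it, and let it go. Then squeeze the sprung tweezers by their two finger pads until the inner faces of the tabs at the tips stand over the two scribed lines, 40 mm apart and just clear of the cap, and hold that gap steady: finish while still holding the squeeze. Leave the other things on the bench alone.

Things in the scene. Friction and masses are not known exactly. Their poses are not given: they have to be found in the camera images.
- fixture: Fixed fit-up fixture: aluminium plate 255 x 110 x 10 mm on the bench. Origin on the post's axis at the bench surface; the plate runs from x = -200 to +55 mm and y = -55 to +55 mm. x points from the tweezers' pivot block towards the tips, z up. Two black scribed lines 1.5 mm wide run along x at y = +-20.5 mm. The pivot block (x = -143 to -181 mm) is 39 mm high.
- post_foot (a point): Where the post's axis meets the plate's top face (10 mm above the bench); same axes as the fixture. The post is 21 mm in diameter and 40 mm tall above this point, its top 10 mm tapering to 10 mm diameter.
- cap: Loose steel tube cap, about 0.1 kg: a tube of outer diameter 30 mm, inner diameter 24 mm, 52 mm tall, closed by a 5 mm thick end. It stands mouth down on the bench, left or right of the fixture. Origin at the centre of its mouth (the open lower rim), z points to the closed end. Grip it high: on the post, fingertips 30 mm above the bench clear tabs and arms.
- jaw_left (a joint): Angle of the left (+y) tweezer arm about its upright pivot (fixture x = -155, y = +16 mm): 0 = sprung fully open, grows as it closes, stop at 0.15 rad; at 0.10 rad the tab's inner face is parallel to x and above its line. Spring torque is about 6 N m/rad x (angle + 0.03), about 7 N on the pad at the right gap. The arm springs open when let go.
- jaw_right (a joint): The same for the right (-y) arm (pivot at y = -16 mm), mirrored: 0.10 rad puts its tab above its line.
- pad_left (a point): Finger pad on the left arm (jaw_left_c3 in the rules), a ribbed upright plate 26 mm long (x) x 5 mm thick x 44 mm tall, 110 mm from the pivot, 45 mm from the post. Origin at the middle of its outer (+y) face, 36 mm above the bench (pad from 14 to 58 mm). Outer faces of both pads are about 58 mm apart open, and 36 mm apart and parallel at the right gap. The space outside them is free down to the plate.
- pad_right (a point): The mirrored pad on the right arm (jaw_right_c3); origin at the middle of its outer (-y) face.
- tab_left (a point): Dark steel tab at the left tip (jaw_left_c4 in the rules), 26 mm along x, 12 mm wide, 8 mm tall, beside the post, 155 mm from the pivot. Origin at the middle of the lower edge of its inner face (the face towards the post), 16 mm above the bench (tab from 16 to 24 mm). Tabs are about 71 mm apart (inner faces) when open; wanted: 40 mm.
- tab_right (a point): The mirrored tab of the right arm (jaw_right_c4); origin on its inner face.
- stub: Bystander: loose steel tube offcut, 30 mm outside, 24 mm inside, 52 mm tall, open at BOTH ends (not the cap), upright; origin at the centre of its underside. Cap and stub may stand in each other's places.
- tumbler: Bystander: upright steel drinking tumbler 74 mm in diameter, 197 mm tall; origin at the centre of its underside.
- pliers: Bystander: pliers lying flat, about 185 mm long, 15 mm high, jaws to +x; origin between handles and jaws.
- coupon: Bystander: flat dark steel strip 100 x 30 x 5 mm; origin at the centre of its underside.

How it is judged (in metres and radians):
On the way:
1. the cap sits fully down on the post, released, while the tweezers are still open (horizontal distance between cap and post_foot below 0.004 m and z of cap in the frame of post_foot between -0.003 and 0.003 m and angle between cap's own z axis and vertical below 0.1 rad and contact force between cap and the fingers below 0.1 N and distance between tab_left and tab_right above 0.055 m), for 0.2 s.
At the end, for the whole second after the job is handed in: The cap stands upright on the post (rim within 3 mm of the plate, axis within 4 mm), the inner faces of the tabs are 40 mm apart (+-2.5 mm) and steady, neither tab touches the cap, and the fingers hold both finger pads (more than 1.5 N each) through the last second (horizontal distance between cap and post_foot below 0.004 m and z of cap in the frame of post_foot between -0.003 and 0.003 m and angle between cap's own z axis and vertical below 0.1 rad and distance between tab_left and tab_right between 0.0375 and 0.0425 m and contact force between each of jaw_left_c3, jaw_right_c3 and the fingers above 1.5 N and contact force between cap and jaw_left_c4 below 0.3 N and contact force between cap and jaw_right_c4 below 0.3 N and velocity of joint jaw_left between -0.05 and 0.05 rad/s and velocity of joint jaw_right between -0.05 and 0.05 rad/s); the arm keeps its last pose, push and grip.
It fails at once if a bystander was disturbed (moved more than 30 mm) (distance of any of stub, tumbler, pliers, coupon from where it was at the start of the episode above 0.03 m).
It fails at once if the cap was dropped onto the post (let go more than 15 mm above its seat) (horizontal distance between cap and post_foot below 0.03 m and z of cap in the frame of post_foot above 0.015 m and contact force between cap and the fingers below 0.05 N).
It also fails if it takes over 48 s, if anything falls off the work surface, if the arm or the gripper's body presses on something with over 40 N, if the wrist force passes 120 N, or if a joint passes its speed limit or range.

### The arm

A 6-joint arm with a two-finger parallel gripper is mounted at the origin on the work surface. World frame = base frame: x ahead of the robot, y to its left, z up, the work surface at z = 0. Lengths are in mm, angles in rad, forces in N, time in s.
With the tool pointing down it reaches from about 325 to 900 mm from the base axis. Payload 6.1 kg.
Tool frame: the origin (TCP) lies on the front face of the gripper's body, between the roots of the fingers; the fingertips stand 73 mm ahead of it and the grasp point (between the pads) lies 54 mm ahead of it; z points along the fingers, y is the line along which they close (so a half turn about z gives the same grasp; the last joint's range is limited). The gripper opens to 85 mm and grips with 20 to 120 N. Pads are 22 mm wide; open, the fingers measure 114 mm over their backs; the gripper's body (76 mm by 85 mm) begins 54 mm behind the grasp point. The pads swing forward as they close: fully open they stand 13 mm farther back than shut.
Start: joints at [-1.305, 0.22, 1.526, -0, 1.395, -0.126], TCP at [238.65, -577.635, 303.9] pointing down, gripper open.
Joint ranges: [-2.98, 2.98], [-0.91, 2.08], [0.09, 2.57], [-1.24, 4.39], [0.2, 2.65], [-2.68, 2.68]. Speed limits (rad/s): [2.57, 2.57, 3.01, 3.14, 3.14, 3.14].

### API

Orientations are given as a rotation vector (axis times angle).
In Python, from plant import ctrl, snapshot, camera_model, ticket, nets gives the robot as it stands.
- The arm moves only by the tool drive_tool, never from a script. Its argument "motion" is a list of rows, each a list of 5 numbers: the shift along the world's x, y, z each as a share of 0.3 m, from -1 to 1, then the turn about the world's z as a share of 120 degrees, from -1 to 1, then the closure, from -1 (fully open) to 1 (shut). In form: [[tx, ty, tz, spin, gripper], ...]. A call has 1 to 8 rows; each row is the pose to reach, as a shift and turn from the pose commanded when the call began; what a row does not reach only later rows make up. A row lasts 1/8 s, in which the tool goes at most 62.5 mm and 10.7 degrees, less where a joint would pass 70% of its speed; a pose out of reach is approached as far as the arm can. A call with a number of a shift or a turn outside -1 to 1 is refused whole. A call with a gripper value outside its range is refused whole. The fingers move at their own pace and stop on an object; "force" is the grip in N (left out, the last holds). Time passes only in rows, so rows that repeat a pose let the fingers close. It gives the time, the measured TCP pose, the force, the opening and the grip force at its end, in the units of the state.
- ctrl.get_state(): the state, without advancing time (a new reading comes with each control period).
- snapshot(name): name is "side" or "top" or "wrist"; returns (picture, depth): 384x512x3 uint8, red, green, blue; 384x512 float32, mm along the optical axis (not along the pixel's ray), 0 where there is no reading.
- camera_model(name): a dict with "fx", "fy", "cx", "cy" (pixels), "cam_to_world" (4x4, takes a point from camera to world coordinates); the wrist camera has in their place "T_tool_cam" (4x4, takes a point from camera to tool coordinates, whose origin is the TCP and whose axes are the flange's). Camera axes: x right, y down, z forward; pixel columns grow to the right and rows downward; lengths in mm; the calibration is good to about 2 mm. The wrist camera is an equidistant fisheye: a pixel r from the principal point sees the ray r / f radians off the axis. A picture is of the moment at which its call begins: read the wrist's pose just before it. camera_model takes no time and is no camera call.
- ticket.job_done(): hands the job in; it is judged then, once.
Trained networks look in the newest picture that a camera, given by its name, has taken for a name from the list of things; names that differ only in an ending like _2 or _b are one class to them, and where a whole thing is asked for, a point or a joint stands for the part that bears it (a point fixed in the world has none). Each returns a list of dicts, best first, with "score" (0 to 1); they miss things now and then, are a little off and sometimes report something else, mostly with a low value. They report only what shows in the picture. A call takes as long as a camera call.
- nets.recognise(name, camera): "centre" ([row, column] in pixels, amid what is visible of it).
- nets.landmark_of(name, camera): "centre" ([row, column] in pixels: a listed point, or the origin of a listed thing).
The state is a dict: "time_s": time; "joint_positions": joint angles; "joint_velocities": joint speeds; "joint_torque": joint torques, N m; "tcp_pos": TCP position; "tcp_rot": TCP orientation; "contact_force": force on the tool from outside, world axes, zero at the start; "wrist_torque": the same for the moment, N m; "opening": finger opening in mm; "grip_force": force on a finger pad.
Only numpy, scipy, OpenCV 4.12 (cv2) and the standard library are available. Lean on these libraries where they do the work, as an engineer would, in place of code of your own. Each camera call takes 0.05 s, during which the arm holds its last target. There are 200 camera calls.

## Working session

There is one attempt and no reset: what is moved stays moved. The work goes in short steps, Python scripts to look and compute and a tool call to move; the robot and the scene stay as the last step left them, time stands still between calls to the robot, and variables do not carry over. Pictures are saved under pics/ and viewed, at most 10 in all, crops included, and the job is handed in when it is done.

Besides the shell and the picture viewer there is one more tool, called after "Call:" as name(argument=value, ...) on one line, values as JSON. drive_tool: Moves the arm, as the interface text tells. Shift numbers are shares of 0.3 m and turn numbers shares of 120 degrees, none past 1 either way. Its arguments: {"type":"object","properties":{"motion":{"type":"array"},"force":{"type":"number"}},"required":["motion"]}

```bash
mkdir -p pics; cat > h.py <<'E'
import numpy as np, cv2
from scipy.spatial.transform import Rotation as R
from plant import ctrl, snapshot, camera_model, ticket, nets
def w(cam, rc, z=None, depth=None):
    m=camera_model(cam); T=np.array(m["cam_to_world"]); r,c=rc
    d=np.array([(c-m["cx"])/m["fx"],(r-m["cy"])/m["fy"],1.])
    if z is None:
        p=d*depth[int(round(r)),int(round(c))]; return (T@np.r_[p,1])[:3]
    v=T[:3,:3]@d; o=T[:3,3]; return o+v*(z-o[2])/v[2]
E
python3 - <<'E'
from h import *
ims=[]
for c in ("top","side"):
    p,d=snapshot(c); np.save(f"{c}_d.npy",d); cv2.imwrite(f"pics/{c}1.png",p[...,::-1]); 
    m=camera_model(c); print(c,m["fx"],np.round(np.array(m["cam_to_world"]),2).tolist())
    for n,z in (("post_foot",10),("cap",0),("stub",0),("tumbler",0),("pad_left",36),("pad_right",36),("tab_left",16),("tab_right",16),("pliers",0),("coupon",0)):
        for q in nets.landmark_of(n,c)[:2]: print(n,round(q["score"],2),np.round(q["centre"]),np.round(w(c,q["centre"],z)))
print(ctrl.get_state())
E
```

```text
top 446.7692417894954 [[-0.03, -0.99, 0.1, 451.97], [-1.0, 0.03, -0.02, 18.26], [0.02, -0.1, -0.99, 1414.77], [0.0, 0.0, 0.0, 1.0]]
post_foot 0.75 [184. 270.] [587. -33.  10.]
post_foot 0.49 [186. 329.] [ 574. -221.   10.]
cap 0.59 [211. 186.] [508. 235.   0.]
stub 0.55 [185. 328.] [ 577. -220.    0.]
tumbler 0.89 [182. 143.] [604. 369.   0.]
pad_left 0.55 [192. 262.] [558.  -9.  36.]
pad_right 0.55 [184. 329.] [ 578. -217.   36.]
tab_left 0.44 [182. 264.] [591. -14.  16.]
tab_right 0.49 [186. 285.] [576. -81.  16.]
tab_right 0.22 [185. 275.] [581. -49.  16.]
pliers 0.8 [124. 268.] [779. -33.   0.]
coupon 0.57 [168. 385.] [ 629. -405.    0.]
coupon 0.31 [181. 273.] [594. -45.   0.]
side 452.1255341734336 [[-0.71, -0.38, 0.59, -79.9], [-0.7, 0.38, -0.6, 697.44], [0.0, -0.84, -0.54, 667.77], [0.0, 0.0, 0.0, 1.0]]
post_foot 0.96 [197. 271.] [596. -53.  10.]
post_foot 0.57 [179. 315.] [ 569. -207.   10.]
cap 0.61 [267. 213.] [505. 229.   0.]
cap 0.55 [271. 137.] [612. 354.   0.]
stub 0.75 [179. 315.] [ 581. -224.    0.]
stub 0.48 [198. 264.] [615. -46.   0.]
tumbler 0.62 [273. 138.] [608
[... 395 characters left out ...]
ay([-1.30513761e+00,  2.20387589e-01,  1.52649846e+00,  4.38970054e-06,
        1.39471157e+00, -1.26090488e-01]), 'joint_velocities': array([-2.03099115e-04,  3.73712076e-04,  4.37459382e-04, -8.20482787e-04,
        8.20743875e-04, -4.70707665e-05]), 'joint_torque': array([-1.04956140e-03, -4.96864235e+01, -3.89733839e+01, -3.79252278e-04,
        9.17655561e-04,  7.24633367e-06]), 'tcp_pos': array([ 238.62917521, -577.6416191 ,  303.90815366]), 'tcp_rot': array([-3.08151366e+00, -6.11428650e-01, -6.22913829e-06]), 'contact_force': array([-0.38943679,  0.22000821,  0.4002259 ]), 'wrist_torque': array([-0.05740778,  0.00342629,  0.01535594]), 'grip_force': 0.0, 'opening': 84.88187233582761}
```

View pics/top1.png

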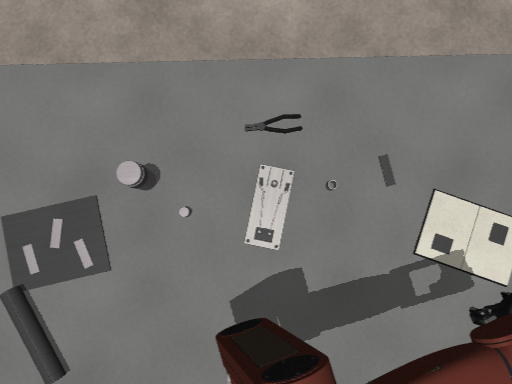

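View pics/side1.png

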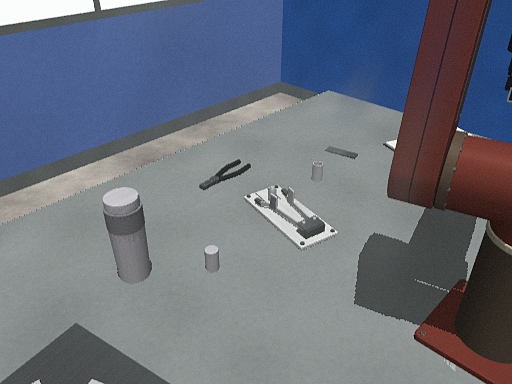

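Cap (closed, light top) is at top-view pixel (212,185), so world about (507,232). The open stub is at (185,332), on the right. The fixture's post is at (184,274) and its block at (235,263), so its heading is about -14°. I'll go and look at the fixture from above.

Call:
drive_tool(motion=[[0.1, 0.16, 0, -0.05, -1], [0.25, 0.33, 0, -0.12, -1], [0.4, 0.5, 0, -0.2, -1], [0.55, 0.66, 0, -0.26, -1], [0.7, 0.83, 0, -0.3, -1], [0.85, 1, 0, -0.3, -1], [0.95, 1, 0, -0.3, -1], [0.95, 1, 0, -0.3, -1]])

```text
time_s: 2.1
tcp_pos: [526.1, -275.4, 303.8]
tcp_rot: [-3.12, 0.364, -0.001]
contact_force: [-0.3, 0.6, -0.1]
opening: 85.1
grip_force: 0.0
```

Call:
drive_tool(motion=[[0, 0.18, 0, 0, -1], [0, 0.36, 0, 0, -1], [0, 0.54, 0, 0, -1], [0, 0.72, 0, 0, -1], [0, 0.79, 0, 0, -1], [0, 0.79, 0, 0, -1], [0, 0.79, 0, 0, -1]])

```text
time_s: 2.98
tcp_pos: [523.5, -41.7, 304.0]
tcp_rot: [3.119, -0.372, 0.0]
contact_force: [-0.2, -0.3, -0.4]
opening: 85.2
grip_force: 0.0
```

```bash
cat >> h.py <<'E'
def ww(rc, z, st):
    "wrist pixel -> world at height z"
    m=camera_model("wrist"); r,c=rc
    u=np.array([(c-m["cx"])/m["fx"],(r-m["cy"])/m["fy"]]); t=np.hypot(*u)
    d=np.r_[u/t*np.sin(t) if t>0 else u,np.cos(t)]
    T=np.array(m["T_tool_cam"]); Rt=R.from_rotvec(st["tcp_rot"]).as_matrix()
    o=Rt@T[:3,3]+st["tcp_pos"]; v=Rt@T[:3,:3]@d
    return o+v*(z-o[2])/v[2]
def pw(p, st):
    "world -> wrist pixel (row,col)"
    m=camera_model("wrist"); T=np.array(m["T_tool_cam"]); Rt=R.from_rotvec(st["tcp_rot"]).as_matrix()
    q=T[:3,:3].T@(Rt.T@(np.array(p,float)-st["tcp_pos"])-T[:3,3]); t=np.arctan2(np.hypot(q[0],q[1]),q[2]); n=np.hypot(q[0],q[1])
    return np.array([m["cy"]+m["fy"]*t*q[1]/n, m["cx"]+m["fx"]*t*q[0]/n])
E
python3 - <<'E'
from h import *
st=ctrl.get_state(); print(st["time_s"],st["tcp_pos"],st["tcp_rot"],st["joint_positions"])
p,d=snapshot("wrist"); cv2.imwrite("pics/w1.png",p[...,::-1]); np.save("w1_d.npy",d)
m=camera_model("wrist"); print({k:np.round(v,3).tolist() for k,v in m.items()})
for n,z in (("post_foot",10),("pad_left",36),("pad_right",36),("tab_left",16),("tab_right",16),("fixture",0)):
    for q in nets.landmark_of(n,"wrist")[:2]: print(n,round(q["score"],2),np.round(q["centre"]),np.round(ww(q["centre"],z,st),1))
E
```

```text
2.975 [523.52511516 -41.65188828 304.00496997] [ 3.11888846e+00 -3.71629246e-01  2.90647743e-04] [-2.29310189e-01 -1.94586838e-02  1.78484594e+00 -6.29115004e-04
  1.37595061e+00  1.57879834e+00]
{'fx': 297.319, 'fy': 297.319, 'cx': 252.65, 'cy': 196.737, 'T_tool_cam': [[-0.001, -0.957, -0.289, 73.29], [1.0, -0.0, -0.0, -0.088], [0.0, -0.289, 0.957, -69.766], [0.0, 0.0, 0.0, 1.0]]}
post_foot 0.57 [120. 240.] [585.6 -40.4  10. ]
pad_left 0.8 [162. 219.] [545.9  -6.5  36. ]
pad_right 0.68 [124. 272.] [573.5 -76.   36. ]
tab_left 0.84 [122. 211.] [592.8  -6.6  16. ]
tab_right 0.97 [122. 274.] [574.3 -79.6  16. ]
fixture 0.59 [119. 244.] [585.7 -45.3   0. ]
fixture 0.52 [101. 377.] [ 573.8 -221.6    0. ]
```

View pics/w1.png

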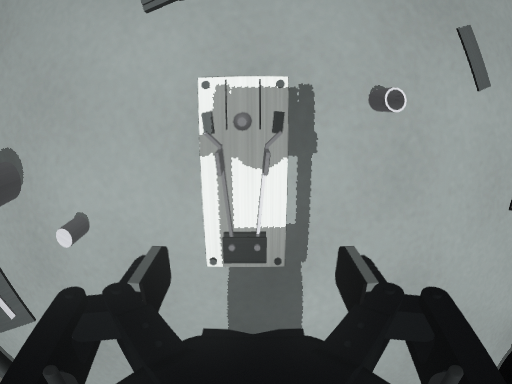

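Wrist view: plate corners are near (77,198), (77,288), (266,208) and (265,286), and the post top is at (121,242). The tabs are at (122,209) and (121,278), and the cap with its closed white top is at (237,65). I'll fit the plate pose, then go to the cap.

```bash
python3 - <<'E'
from h import *
from scipy.optimize import least_squares
st=ctrl.get_state()
W=[ww(rc,10,st)[:2] for rc in ((77,198),(77,288),(266,208),(265,286))]
L=np.array([(55,55),(55,-55),(-200,55),(-200,-55)])
f=lambda p:np.array([[np.cos(p[2]),-np.sin(p[2])],[np.sin(p[2]),np.cos(p[2])]])
r=least_squares(lambda p:((f(p)@L.T).T+p[:2]-W).ravel(),[585,-41,-.25],loss='soft_l1'); print(r.x,np.degrees(r.x[2]),r.fun.round(1))
print("post top",ww((121,242),50,st),"cap top",ww((237,65),52,st),"yaw tooly",R.from_rotvec(st["tcp_rot"]).as_matrix()[:,1])
for q in nets.landmark_of("cap","wrist")[:2]: print(q, ww(q["centre"],0,st))
E
```

```text
[ 5.85499470e+02 -4.48041855e+01 -2.23870913e-01] -12.826858443272759 [ 0.6  0.4  2.7 -1.5 -0.8  0.2 -1.3  0.3]
post top [585.40057107 -44.20281076  50.        ] cap top [505.03410274 230.87237876  52.        ] yaw tooly [-2.35238325e-01 -9.71937716e-01  7.46216907e-05]
{'centre': [220.4, 81.2], 'score': 0.67} [510.11630211 231.48298823   0.        ]
{'centre': [119.3, 242.9], 'score': 0.29} [585.73669734 -43.61015545   0.        ]
```

Call:
drive_tool(motion=[[0, 0.18, 0, 0, -1], [0, 0.36, -0.05, 0, -1], [0, 0.54, -0.1, 0, -1], [-0.1, 0.72, -0.15, 0, -1], [-0.2, 0.88, -0.15, 0, -1], [-0.25, 0.9, -0.15, 0, -1], [-0.25, 0.9, -0.15, 0, -1], [-0.25, 0.9, -0.15, 0, -1]])

```text
time_s: 4.38
tcp_pos: [449.6, 228.4, 259.3]
tcp_rot: [3.119, -0.373, 0.002]
contact_force: [-0.6, -0.0, -0.2]
opening: 85.6
grip_force: 0.0
```

```bash
python3 - <<'E'
from h import *
st=ctrl.get_state(); print(st["time_s"],st["tcp_pos"],st["joint_positions"])
p,d=snapshot("wrist"); cv2.imwrite("pics/w2.png",p[...,::-1])
for q in nets.landmark_of("cap","wrist")[:2]: print(q, ww(q["centre"],0,st))
for q in nets.recognise("cap","wrist")[:2]: print(q, ww(q["centre"],40,st))
g=cv2.inRange(p,(175,175,175),(255,255,255)); n,l,s,c=cv2.connectedComponentsWithStats(g)
for i in range(1,n):
    if s[i,4]>100: print(s[i],c[i],ww(c[i][::-1],52,st))
E
```

```text
4.375 [449.60704448 228.39308262 259.2949599 ] [ 3.13782260e-01 -3.39348863e-02  1.88502224e+00 -5.32528354e-04
  1.28941799e+00  2.12249012e+00]
{'centre': [129.3, 240.5], 'score': 0.61} [502.99540803 229.44750257   0.        ]
{'centre': [54.1, 440.7], 'score': 0.36} [549.96273322 -37.53074046   0.        ]
{'centre': [132.1, 236.9], 'score': 0.65} [503.34584561 231.28174613  40.        ]
[ 402    0   74  184 7244] [434.5539757   93.08268912] [504.62553538  20.20346208  52.        ]
[454   0  19  25 331] [463.2265861   11.62537764] [593.96874945 -48.3208479   52.        ]
[  0   4  16  85 947] [ 5.85955649 42.23970433] [696.894732   472.33337607  52.        ]
[  0 214  19  51 377] [  6.62599469 244.66578249] [452.75995464 578.8689581   52.        ]
[ 31 243  43  46 591] [ 50.93062606 267.09306261] [408.82709194 507.92701905  52.        ]
[  0 279  18  27 180] [  7.22777778 293.52777778] [376.84302243 640.12705652  52.        ]
```

View pics/w2.png

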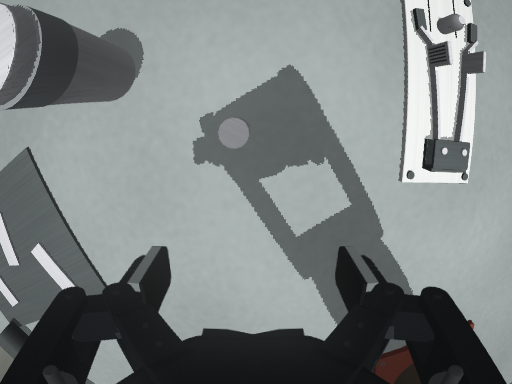

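Cap top disc centred at (133,233) here, in the arm's shadow; the fingers and the tumbler are well clear of it.

```bash
python3 - <<'E'
from h import *
st=ctrl.get_state(); p,d=snapshot("wrist"); g=cv2.GaussianBlur(p[...,0],(3,3),0)
c=cv2.HoughCircles(cv2.resize(g[100:170,200:270],None,fx=4,fy=4,interpolation=cv2.INTER_CUBIC),cv2.HOUGH_GRADIENT,1,50,param1=60,param2=15,minRadius=45,maxRadius=90)
print(c)
x,y,r=c[0,0]; rc=(y/4+100,x/4+200); P=ww(rc,52,st); print(rc,r/4,P,(P-st["tcp_pos"])/300, d[int(rc[0]),int(rc[1])])
E
```

```text
NoneTraceback (most recent call last):
  File "<stdin>", line 5, in <module>
TypeError: 'NoneType' object is not subscriptable
```

```bash
python3 - <<'E'
from h import *
st=ctrl.get_state(); p=cv2.imread("pics/w2.png",0)
s=p[105:165,205:265]; print(s[28,::4]); _,b=cv2.threshold(s,0,255,cv2.THRESH_OTSU)
n,l,S,c=cv2.connectedComponentsWithStats((p[105:165,205:265]>s[28,28]-12).astype(np.uint8))
i=l[28,28]; print(S[i],c[i]); rc=c[i][::-1]+[105,205]; P=ww(rc,52,st); print(rc,P,(P-st["tcp_pos"])/300)
print(pw(np.r_[P[:2],0],st))
E
```

```text
[102 100 100 103 136 136 136 137 139 137 134  93  98  97  96]
[ 13  13  31  31 726] [28.23140496 27.67355372]
[132.67355372 233.23140496] [504.06371644 233.83304772  52.        ] [ 0.18201749  0.01814793 -0.68993132]
[129.01558615 236.2788912 ]
```

Call:
drive_tool(motion=[[0.1, 0.016, -0.1, 0, -1], [0.181, 0.016, -0.2, 0, -1], [0.181, 0.016, -0.35, 0, -1], [0.181, 0.016, -0.48, 0, -1], [0.181, 0.016, -0.54, 0, -1], [0.181, 0.016, -0.54, 0, -1]], force=40)

```text
time_s: 5.32
tcp_pos: [502.4, 233.6, 95.9]
tcp_rot: [3.118, -0.372, -0.004]
contact_force: [1.2, 0.6, 0.5]
opening: 85.4
grip_force: 0.0
```

Call:
drive_tool(motion=[[0, 0, 0, 0, 0], [0, 0, 0, 0, 0.2], [0, 0, 0, 0, 0.5], [0, 0, 0, 0, 0.5], [0, 0, 0, 0, 0.5], [0, 0, 0, 0, 0.5]], force=40)

```text
time_s: 6.08
tcp_pos: [503.7, 234.4, 98.2]
tcp_rot: [-3.119, 0.37, -0.003]
contact_force: [-1.8, -1.4, 7.3]
opening: 28.3
grip_force: 39.3
```

Call:
drive_tool(motion=[[0, 0, 0.1, 0, 0.5], [0, 0, 0.25, 0, 0.5], [0, -0.05, 0.4, 0, 0.5], [0, -0.2, 0.45, 0, 0.5], [0, -0.35, 0.45, 0, 0.5], [0.05, -0.55, 0.45, 0, 0.5], [0.05, -0.75, 0.45, 0, 0.5], [0.05, -0.85, 0.45, 0, 0.5]])

```text
time_s: 7.08
tcp_pos: [517.6, -23.5, 231.8]
tcp_rot: [3.119, -0.374, -0.0]
contact_force: [-0.8, -0.2, -1.3]
opening: 28.5
grip_force: 39.9
```

Call:
drive_tool(motion=[[0, -0.03, 0, 0, 0.5], [0, -0.03, 0, 0, 0.5], [0, -0.03, 0, 0, 0.5]])

```text
time_s: 7.45
tcp_pos: [517.9, -28.7, 231.8]
tcp_rot: [-3.119, 0.369, 0.001]
contact_force: [0.5, 0.4, -1.4]
opening: 28.5
grip_force: 39.9
```

```bash
python3 - <<'E'
from h import *
st=ctrl.get_state(); print(st["time_s"],st["tcp_pos"],st["tcp_rot"],st["opening"])
p,d=snapshot("wrist"); cv2.imwrite("pics/w3.png",cv2.resize(p[...,::-1],(800,600),interpolation=cv2.INTER_CUBIC)); cv2.imwrite("w3raw.png",p[...,::-1]); np.save("w3_d.npy",d)
for n,z in (("post_foot",10),("pad_left",36),("pad_right",36),("tab_left",16),("tab_right",16),("cap",103)):
    for q in nets.landmark_of(n,"wrist")[:2]: print(n,round(q["score"],2),np.round(q["centre"]),np.round(ww(q["centre"],z,st),1))
t=np.r_[585.5,-44.5]
for z in (10,50): print(z,pw(np.r_[t,z],st))
E
```

```text
7.45 [517.85693963 -28.65860432 231.75100765] [-3.11940072e+00  3.68708399e-01  5.78586585e-04] 28.489939517152703
post_foot 0.7 [112. 253.] [586.2 -44.8  10. ]
pad_left 0.91 [165. 222.] [546.5  -6.8  36. ]
pad_right 0.76 [168. 284.] [531.  -61.2  36. ]
tab_left 0.62 [116. 214.] [592.4  -7.9  16. ]
tab_right 0.75 [167. 285.] [527.  -63.2  16. ]
tab_right 0.69 [112. 289.] [579.  -78.8  16. ]
cap 0.84 [231. 254.] [505.3 -26.4 103. ]
10 [113.24605466 252.55085527]
50 [113.87013197 252.50082655]
```

View pics/w3.png

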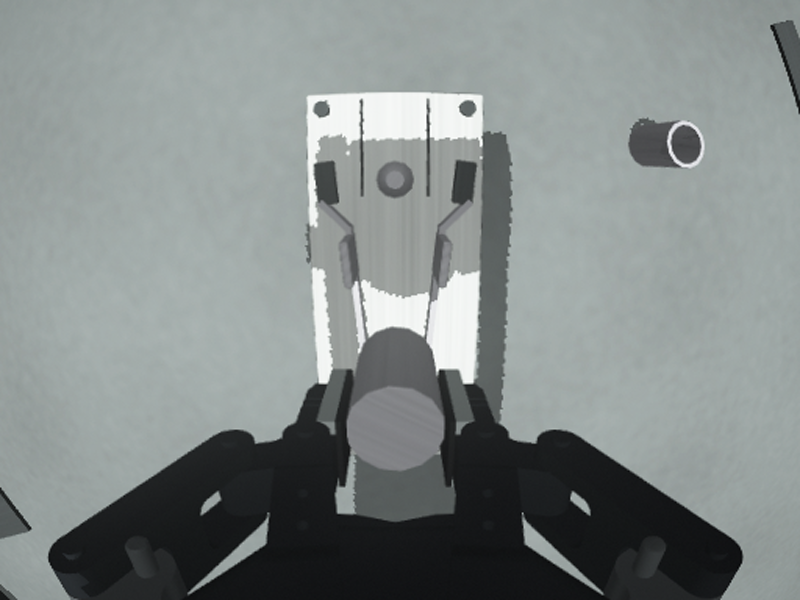

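Cap is gripped upright, with its top disc at view (396,428). The post top is at (395,180) and the open tabs at (327,182) and (464,182). The scribed lines run vertically in the view, so the heading is aligned. Next I compute the offset from cap to post.

```bash
python3 - <<'E'
from h import *
st=ctrl.get_state(); s=512/800
v=lambda x,y:(y*s,x*s)
print("cap top",ww(v(396,428),st["tcp_pos"][2]-46,st), "tcp",st["tcp_pos"])
print("post top",ww(v(395,179.5),50,st))
print("post base",ww(v(395,179.5),10,st))
a=ww(v(362,100),10,st);b=ww(v(362,195),10,st);c=ww(v(428,100),10,st);e=ww(v(428,195),10,st)
for q in (a-b,c-e): print(np.degrees(np.arctan2(q[1],q[0])))
print((a+b)/2,(c+e)/2)
tl=ww(v(327,182),24,st); tr=ww(v(464,182),24,st); print(tl,tr,(tl+tr)/2)
print(R.from_rotvec(st["tcp_rot"]).as_matrix()[:2,:2])
# cap-top depth check
d=np.load("w3_d.npy"); print(d[274,253], d[115,253])
def fit(mask0,thr):pass
E
```

```text
cap top [519.67116536 -29.95132867 185.89179456] tcp [517.96264048 -29.33922686 231.89179456]
post top [584.76333423 -45.33379374  50.        ]
post base [584.05066859 -45.1686867   10.        ]
-13.7913565863082
-13.274390961880808
[608.69134706 -30.07492535  10.        ] [599.12740242 -69.82287894  10.        ]
[592.82389864  -5.68648527  24.        ] [573.77845989 -84.90778699  24.        ] [583.30117926 -45.29713613  24.        ]
[[ 0.97234863 -0.23353404]
 [-0.23353404 -0.97234862]]
131.63707 243.2801
```

Call:
drive_tool(motion=[[0.1, -0.023, 0, 0, 0.5], [0.218, -0.05, 0, 0, 0.5], [0.218, -0.05, -0.1, 0, 0.5], [0.218, -0.05, -0.2, 0, 0.5], [0.218, -0.05, -0.255, 0, 0.5], [0.218, -0.05, -0.255, 0, 0.5], [0.218, -0.05, -0.255, 0, 0.5]])

```text
time_s: 8.68
tcp_pos: [584.1, -45.0, 156.7]
tcp_rot: [3.12, -0.371, 0.003]
contact_force: [-0.1, -0.2, -0.3]
opening: 28.8
grip_force: 39.9
```

```bash
python3 - <<'E'
from h import *
st=ctrl.get_state(); print(st["time_s"],st["tcp_pos"],st["contact_force"])
p,d=snapshot("side"); c=p[150:250,210:340][...,::-1]; 
q,_=snapshot("wrist")
a=cv2.resize(c,(585,450),interpolation=cv2.INTER_CUBIC); cv2.imwrite("pics/s2.png",a)
m=camera_model("side"); T=np.linalg.inv(np.array(m["cam_to_world"]))
def ps(P):
    u=T@np.r_[P,1]; return ((m["fx"]*u[0]/u[2]+m["cx"]-210)*4.5,(m["fy"]*u[1]/u[2]+m["cy"]-150)*4.5)
print("post top px",ps((584.7,-45,50)),"mouth px",ps((584.7,-45,st["tcp_pos"][2]-98)))
E
```

```text
8.675 [584.13804024 -44.95600844 156.70957019] [-0.12168269 -0.20291754 -0.27387054]
post top px (np.float64(280.02331008804504), np.float64(165.77850756129376)) mouth px (np.float64(280.3478376609841), np.float64(152.87263988742603))
```

View pics/s2.png

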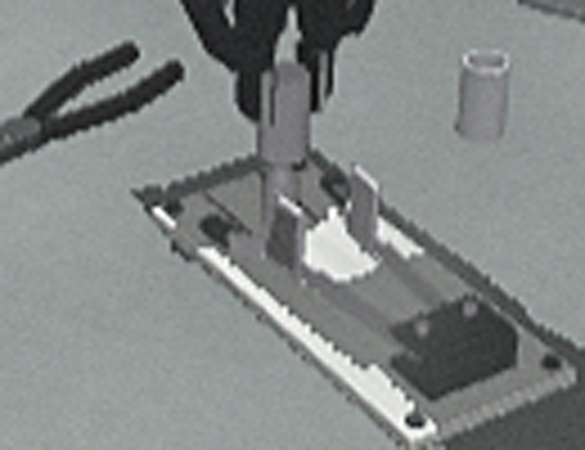

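In the side view the cap's mouth (~(283,158)) hangs right over the post (~(281,185)). I'll lower it while watching the force.

Call:
drive_tool(motion=[[0, 0, -0.02, 0, 0.5], [0, 0, -0.04, 0, 0.5], [0, 0, -0.06, 0, 0.5], [0, 0, -0.08, 0, 0.5], [0, 0, -0.08, 0, 0.5]])

```text
time_s: 9.4
tcp_pos: [583.4, -44.6, 130.8]
tcp_rot: [-3.119, 0.371, -0.0]
contact_force: [2.5, 2.1, -4.3]
opening: 28.4
grip_force: 39.7
```

Call:
drive_tool(motion=[[0.002, 0.002, -0.02, 0, 0.5], [0.002, 0.002, -0.04, 0, 0.5], [0.002, 0.002, -0.06, 0, 0.5], [0.002, 0.002, -0.065, 0, 0.5], [0.002, 0.002, -0.065, 0, 0.5]])

```text
time_s: 10.02
tcp_pos: [583.7, -44.2, 111.6]
tcp_rot: [-3.12, 0.371, 0.001]
contact_force: [0.4, 1.2, -1.3]
opening: 28.7
grip_force: 40.0
```

Call:
drive_tool(motion=[[0, 0.001, -0.005, 0, 0.5], [0, 0.001, -0.01, 0, 0.5], [0, 0.001, -0.013, 0, 0.5], [0, 0.001, -0.013, 0, 0.5]])

```text
time_s: 10.52
tcp_pos: [584.0, -43.9, 108.3]
tcp_rot: [3.12, -0.371, 0.0]
contact_force: [-1.5, -0.8, 1.6]
opening: 28.9
grip_force: 40.2
```

Call:
drive_tool(motion=[[0, 0, -0.005, 0, 0.5], [0, 0, -0.01, 0, 0.5], [0, 0, -0.01, 0, 0.5]])

```text
time_s: 10.9
tcp_pos: [584.5, -44.1, 108.2]
tcp_rot: [3.119, -0.37, 0.001]
contact_force: [-11.0, 1.5, 21.9]
opening: 28.7
grip_force: 42.2
```

Contact came at 108.2 mm, the height I expected. I'll ease off, open, and retreat to above and behind.

Call:
drive_tool(motion=[[0, 0, 0.008, 0, 0.5], [0, 0, 0.008, 0, 0.3], [0, 0, 0.008, 0, 0], [0, 0, 0.008, 0, -0.5], [0, 0, 0.008, 0, -1], [0, 0, 0.008, 0, -1], [0, 0, 0.008, 0, -1]])

```text
time_s: 11.78
tcp_pos: [583.9, -43.9, 107.3]
tcp_rot: [-3.12, 0.371, 0.0]
contact_force: [0.0, -0.6, -1.0]
opening: 85.3
grip_force: 0.0
```

Call:
drive_tool(motion=[[0, 0, 0.15, 0, -1], [0, 0, 0.3, 0, -1], [-0.2, 0.048, 0.4, 0, -1], [-0.26, 0.063, 0.4, 0, -1], [-0.26, 0.063, 0.4, 0, -1], [-0.26, 0.063, 0.4, 0, -1]])

```text
time_s: 12.52
tcp_pos: [506.6, -25.2, 227.5]
tcp_rot: [3.12, -0.371, 0.001]
contact_force: [0.1, -0.4, -0.2]
opening: 85.2
grip_force: 0.0
```

```bash
python3 - <<'E'
from h import *
st=ctrl.get_state(); print(st["time_s"],st["tcp_pos"],st["tcp_rot"],st["opening"])
p,d=snapshot("wrist"); cv2.imwrite("pics/w4.png",cv2.resize(p[40:280,140:370,::-1],None,fx=2.5,fy=2.5,interpolation=cv2.INTER_CUBIC))
for n,z in (("post_foot",10),("cap",10),("pad_left",36),("pad_right",36),("tab_left",16),("tab_right",16)):
    for q in nets.landmark_of(n,"wrist")[:2]: print(n,round(q["score"],2),np.round(q["centre"]),np.round(ww(q["centre"],z,st),1))
def d_at(r,c): return d[r,c]
for q in nets.recognise("cap","wrist")[:1]: print(q,ww(q["centre"],62,st))
th=np.radians(-13.5); C=np.array([584.5,-45.]); F=np.array([[np.cos(th),-np.sin(th)],[np.sin(th),np.cos(th)]])
for l,z in (((0,0),62),((-45,29),58),((-45,-29),58),((0,35),24),((0,-35),24)): print(l,((pw(np.r_[C+F@l,z],st)-[40,140])*2.5)[::-1].round())
E
```

```text
12.525 [506.62305825 -25.22290917 227.46595687] [ 3.11957551e+00 -3.70731657e-01  1.34322083e-03] 85.16627147587533
post_foot 0.81 [104. 255.] [583.1 -45.4  10. ]
cap 0.77 [103. 255.] [584.  -45.7  10. ]
pad_left 0.59 [154. 224.] [546.   -8.2  36. ]
pad_right 0.77 [154. 285.] [533.4 -61.3  36. ]
tab_left 0.62 [103. 212.] [593.9  -6.9  16. ]
tab_right 0.78 [102. 293.] [576.6 -81.1  16. ]
tab_right 0.15 [ 84. 415.] [ 573.8 -212.8   16. ]
{'centre': [101.0, 255.2], 'score': 0.89} [584.08342332 -45.77573054  62.        ]
(0, 0) [285. 152.]
(-45, 29) [196. 292.]
(-45, -29) [374. 291.]
(0, 35) [188. 156.]
(0, -35) [381. 156.]
```

View pics/w4.png

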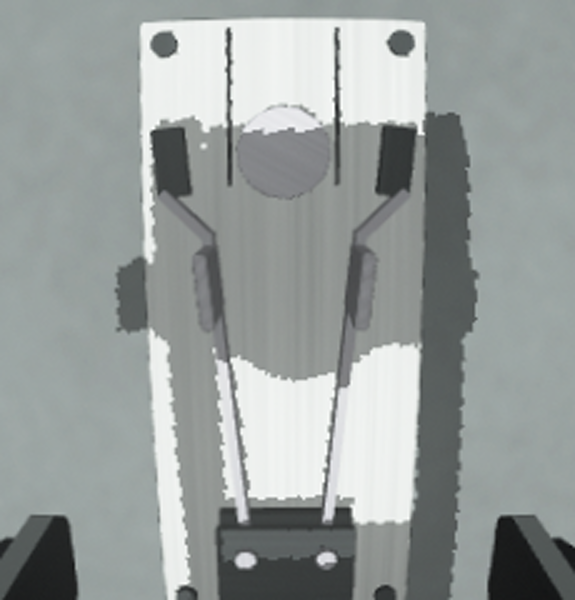

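The cap is seated: top disc at crop (284,152), midway between the lines at x = 229 and 338, tabs open. The model predicts the pads to within about 3 px. Now I descend around the finger pads.

Call:
drive_tool(motion=[[0.115, -0.031, -0.05, 0, -1], [0.115, -0.031, -0.18, 0, -1], [0.115, -0.031, -0.32, 0, -1], [0.115, -0.031, -0.42, 0, -1], [0.115, -0.031, -0.44, 0, -1], [0.115, -0.031, -0.44, 0, -1], [0.115, -0.031, -0.44, 0, -1]], force=40)

```text
time_s: 13.8
tcp_pos: [541.7, -34.6, 97.1]
tcp_rot: [3.119, -0.371, 0.005]
contact_force: [-0.7, 0.4, -0.3]
opening: 85.4
grip_force: 0.0
```

Call:
drive_tool(motion=[[0, 0, 0, 0, -0.7], [0, 0, 0, 0, -0.5], [0, 0, 0, 0, -0.3], [0, 0, 0, 0, -0.2], [0, 0, 0, 0, -0.2], [0, 0, 0, 0, -0.2]])

```text
time_s: 14.55
tcp_pos: [541.0, -34.4, 96.2]
tcp_rot: [3.12, -0.371, 0.002]
contact_force: [-1.5, 1.0, 6.1]
opening: 51.2
grip_force: 3.3
```

Call:
drive_tool(motion=[[0, 0, 0, 0, -0.1], [0, 0, 0, 0, 0], [0, 0, 0, 0, 0.1], [0, 0, 0, 0, 0.12], [0, 0, 0, 0, 0.12], [0, 0, 0, 0, 0.12]])

```text
time_s: 15.3
tcp_pos: [541.4, -34.5, 96.7]
tcp_rot: [3.12, -0.371, 0.003]
contact_force: [-0.9, 0.3, 8.4]
opening: 37.6
grip_force: 6.2
```

```bash
python3 - <<'E'
from h import *
st=ctrl.get_state(); print(st["time_s"],st["tcp_pos"],st["opening"],st["grip_force"],st["contact_force"])
p,d=snapshot("wrist"); cv2.imwrite("pics/w5.png",cv2.resize(p[40:280,140:370,::-1],None,fx=2.5,fy=2.5,interpolation=cv2.INTER_CUBIC))
for n,z in (("tab_left",16),("tab_right",16),("cap",10)):
    for q in nets.landmark_of(n,"wrist")[:2]: print(n,round(q["score"],2),np.round(q["centre"]),np.round(ww(q["centre"],z,st),1))
C=np.array([584.3,-45.3]);th=np.radians(-13.5); F=np.array([[np.cos(th),-np.sin(th)],[np.sin(th),np.cos(th)]])
for l,z in (((0,0),62),((13,20),24),((13,-20),24),((13,20),16),((13,-20),16),((20,20.5),10),((20,-20.5),10)): print(l,((pw(np.r_[C+F@l,z],st)-[40,140])*2.5)[::-1].round())
E
```

```text
15.3 [541.36828678 -34.45655057  96.66653271] 37.556842143410094 6.165255010128021 [-0.86607557  0.29769212  8.41845441]
tab_left 0.8 [164. 207.] [591.2 -21.8  16. ]
tab_right 0.77 [166. 294.] [579.4 -65.8  16. ]
cap 0.91 [165. 253.] [584.  -44.7  10. ]
(0, 0) [286. 375.]
(13, 20) [181. 258.]
(13, -20) [388. 258.]
(13, 20) [186. 254.]
(13, -20) [383. 254.]
(20, 20.5) [187. 218.]
(20, -20.5) [382. 218.]
```

View pics/w5.png

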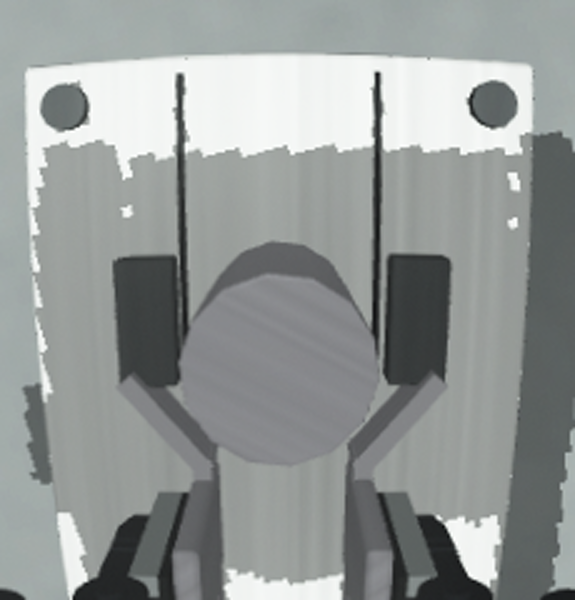

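Tabs at crop x ≤177 (left inner edge) and ≥388 (right). The model for 40 mm gives 207 px and this is about 211 px, so the gap is near 41 mm. The cap is clear. I'll measure it at sub-pixel.

```bash
cat > gap.py <<'E'
from h import *
st=ctrl.get_state(); print(st["time_s"],st["opening"],st["grip_force"])
p,d=snapshot("wrist"); g=p.astype(float).mean(2)
th=np.radians(-13.5); F=np.array([[np.cos(th),-np.sin(th)],[np.sin(th),np.cos(th)]]); C=np.array([584.3,-45.3])
def cross(row,lo,hi,sgn):   # dark->light crossing, from the tab inwards
    x=np.arange(lo,hi); v=g[row,lo:hi]; t=(v.min()+np.median(g[row,225:228]))/2
    i=[k for k in range(len(x)-1) if (v[k]-t)*(v[k+1]-t)<0 and np.sign(v[k+1]-v[k])==sgn]
    k=i[0] if sgn>0 else i[-1]
    return x[k]+(t-v[k])/(v[k+1]-v[k])
for row in range(146,186,5):
    try:
        l=cross(row,190,218,1); r=cross(row,288,315,-1)
        a=F.T@(ww((row,l),24,st)[:2]-C); b=F.T@(ww((row,r),24,st)[:2]-C)
        print(row,round(l,2),round(r,2),a.round(1),b.round(1),"gap@24",round(a[1]-b[1],2))
    except Exception as e: print(row,e)
for row in (100,115,125):
    L=g[row,205:225]; Rr=g[row,285:300]; l=205+L.argmin(); r=285+Rr.argmin()
    a=F.T@(ww((row,l),10,st)[:2]-C); b=F.T@(ww((row,r),10,st)[:2]-C); print("lines",a.round(1),b.round(1))
E
python3 gap.py
```

```text
15.5 37.57600720063949 6.164883077144623
146 210.64 294.32 [11.7 20.9] [ 11.7 -19.6] gap@24 40.49
151 214.24 294.39 [ 9.2 19.2] [  9.2 -19.7] gap@24 38.88
156 196.0 294.62 [ 6.9 28.3] [  6.7 -19.9] gap@24 48.18
161 211.4 293.92 [ 4.3 20.7] [  4.3 -19.6] gap@24 40.32
166 211.13 293.65 [ 1.8 21. ] [  1.8 -19.5] gap@24 40.47
171 215.22 293.6 [-0.7 19. ] [ -0.7 -19.6] gap@24 38.56
176 213.59 293.52 [-3.2 19.9] [ -3.3 -19.6] gap@24 39.5
181 211.86 293.35 [-5.8 20.9] [ -5.8 -19.6] gap@24 40.45
lines [34.5 22.3] [ 34.4 -18.9]
lines [26.5 21.8] [ 26.4 -19. ]
lines [21.2 21.4] [ 21.1 -19.6]
```

The faces are parallel to x and about 40.4 mm apart. The line check reads 41.0, as it should. One small nudge inwards, settle, and recheck.

Call:
drive_tool(motion=[[0, 0, 0, 0, 0.13], [0, 0, 0, 0, 0.13], [0, 0, 0, 0, 0.13], [0, 0, 0, 0, 0.13], [0, 0, 0, 0, 0.13], [0, 0, 0, 0, 0.13]])

```text
time_s: 16.3
tcp_pos: [541.4, -34.5, 96.7]
tcp_rot: [3.12, -0.371, 0.003]
contact_force: [-1.9, 0.9, 8.5]
opening: 37.3
grip_force: 6.3
```

```bash
python3 gap.py; python3 - <<'E'
from h import *
st=ctrl.get_state(); print(st["contact_force"],st["tcp_pos"],abs(st["joint_velocities"]).max())
E
```

```text
16.3 37.29303652240641 6.283790320158005
146 214.18 293.86 [11.7 19.2] [ 11.7 -19.3] gap@24 38.54
151 214.28 293.74 [ 9.2 19.2] [  9.2 -19.3] gap@24 38.55
156 197.33 293.9 [ 6.9 27.7] [  6.7 -19.5] gap@24 47.16
161 214.59 293.52 [ 4.3 19.2] [  4.3 -19.4] gap@24 38.55
166 214.65 293.33 [ 1.8 19.2] [  1.8 -19.3] gap@24 38.57
171 215.2 292.95 [-0.7 19. ] [ -0.7 -19.2] gap@24 38.26
176 213.67 292.65 [-3.2 19.9] [ -3.3 -19.1] gap@24 39.03
181 212.07 292.67 [-5.8 20.8] [ -5.8 -19.2] gap@24 40.01
lines [34.5 21.8] [ 34.4 -18.9]
lines [26.5 21.9] [ 26.4 -18.9]
lines [21.2 22. ] [ 21.2 -19.5]
[-1.85375366  0.94989353  9.22685912] [541.35413865 -34.48205039  96.70992222] 0.0012141727466808744
```

```bash
python3 - <<'E'
from h import *
p,d=snapshot("wrist"); g=p.astype(int).mean(2)
for r in (148,158,166,176): print(r,g[r,204:220].round().astype(int), g[r,288:298].round().astype(int))
E
```

```text
148 [ 65  65  65  65  63  57  53  68  56  41  70 133 158 157 156 157] [138  71  33  58 121 129  70  43  52  61]
158 [ 65  64  63  64  64  58  47  52  55  38  58 120 157 157 156 155] [141  50  32  68 130 129  53  46  57  62]
166 [ 63  64  63  62  62  59  51  55  55  37  36 114 153 128 109 123] [145  32  33  77 147 107  40  45  59  62]
176 [ 63  63  62  61  62  61  53  45  53  61 107 134 136 135 137 136] [132 120  52  95 144  59  42  50  59  61]
```

```bash
python3 - <<'E'
from h import *
st=ctrl.get_state(); th=np.radians(-13.5); F=np.array([[np.cos(th),-np.sin(th)],[np.sin(th),np.cos(th)]]); C=np.array([584.3,-45.3])
y=lambda r,c,z:(F.T@(ww((r,c),z,st)[:2]-C))[1]
for r,tl,tr in ((148,209,295.8),(158,209.3,295.6),(166,209.7,295.5),(176,209.8,295)): print("top z24",y(r,tl,24),y(r,tr,24),y(r,tl,24)-y(r,tr,24))
for r,tl,tr in ((148,211.5,293.9),(158,211.8,293.9),(166,212.2,293.4),(176,213,292.7)): print("low z16",y(r,tl,16),y(r,tr,16),y(r,tl,16)-y(r,tr,16))
for r,c in ((158,294),(158,297),(158,300),(158,206)):
    pass
p,d=snapshot("wrist")
# height check through the depth picture along row 158
m=camera_model("wrist"); T=np.array(m["T_tool_cam"]); Rt=R.from_rotvec(st["tcp_rot"]).as_matrix()
for r in (150,158,166):
  o=[]
  for c in list(range(205,217))+list(range(289,300)):
    u=np.array([(c-m["cx"])/m["fx"],(r-m["cy"])/m["fy"]]); t=np.hypot(*u); v=np.r_[u/t*np.tan(t),1]*d[r,c]
    P=Rt@(T[:3,:3]@v+T[:3,3])+st["tcp_pos"]; o.append((c,round((F.T@(P[:2]-C))[1],1),round(P[2],1)))
  print(r,o)
E
```

```text
top z24 21.750798785209334 -20.329405858194452 42.08020464340379
top z24 21.748884359621837 -20.36176905717679 42.11065341679863
top z24 21.679089962813418 -20.429104806853516 42.10819476966694
top z24 21.805496297511144 -20.340667431629704 42.14616372914085
low z16 21.64579132246936 -20.51314982322704 42.1589411456964
low z16 21.63548138596922 -20.64522710716632 42.28070849313554
low z16 21.554540264948432 -20.501429871955658 42.055970136904094
low z16 21.30767686757286 -20.29393368860236 41.60161055617522
150 [(205, np.float64(23.8), np.float64(24.0)), (206, np.float64(23.2), np.float64(24.2)), (207, np.float64(22.7), np.float64(24.6)), (208, np.float64(22.4), np.float64(23.2)), (209, np.float64(21.8), np.float64(23.7)), (210, np.float64(21.7), np.float64(21.4)), (211, np.float64(21.7), np.float64(17.9)), (212, np.float64(22.3), np.float64(9.7)), (213, np.float64(21.6), np.float64(10.7)), (214, np.float64(21.1), np.float64(10.8)), (215, np.float64(20.8), np.float64(8.9)), (216, np.float64(20.1), np.float64(9.9)), (289, np.float64(-18.8), np.float64(9.4)), (290, np.float64(-19.3), n
[... 1713 characters left out ...]
2)), (212, np.float64(21.5), np.float64(17.0)), (213, np.float64(21.9), np.float64(10.5)), (214, np.float64(21.3), np.float64(11.0)), (215, np.float64(20.9), np.float64(9.6)), (216, np.float64(20.3), np.float64(9.9)), (289, np.float64(-18.8), np.float64(11.2)), (290, np.float64(-19.4), np.float64(10.4)), (291, np.float64(-19.9), np.float64(11.4)), (292, np.float64(-20.5), np.float64(10.5)), (293, np.float64(-21.1), np.float64(9.8)), (294, np.float64(-20.4), np.float64(18.9)), (295, np.float64(-20.4), np.float64(22.7)), (296, np.float64(-20.8), np.float64(23.5)), (297, np.float64(-21.4), np.float64(22.5)), (298, np.float64(-21.6), np.float64(24.2)), (299, np.float64(-22.2), np.float64(23.7))]
```

Careful edges (image and depth agree) put the gap at 42.1 mm. The earlier threshold had caught the scribed line. The opening reading (37.3, nominal 36) agrees with 42.1, so I close about 1.4 mm more.

Call:
drive_tool(motion=[[0, 0, 0, 0, 0.15], [0, 0, 0, 0, 0.165], [0, 0, 0, 0, 0.165], [0, 0, 0, 0, 0.165], [0, 0, 0, 0, 0.165], [0, 0, 0, 0, 0.165], [0, 0, 0, 0, 0.165]])

```text
time_s: 17.32
tcp_pos: [541.4, -34.6, 96.8]
tcp_rot: [3.119, -0.37, 0.003]
contact_force: [-2.4, -0.2, 10.0]
opening: 35.9
grip_force: 7.1
```

```bash
python3 - <<'E'
from h import *
st=ctrl.get_state(); print(st["time_s"],st["opening"],st["grip_force"]); th=np.radians(-13.5); F=np.array([[np.cos(th),-np.sin(th)],[np.sin(th),np.cos(th)]]); C=np.array([584.3,-45.3])
p,d=snapshot("wrist"); g=p.astype(int).mean(2)
for r in (148,158,166,176): print(r,g[r,204:220].round().astype(int), g[r,288:300].round().astype(int))
m=camera_model("wrist"); T=np.array(m["T_tool_cam"]); Rt=R.from_rotvec(st["tcp_rot"]).as_matrix()
G=[]
for r in range(146,178):
  o=[]
  for c in list(range(205,218))+list(range(287,300)):
    u=np.array([(c-m["cx"])/m["fx"],(r-m["cy"])/m["fy"]]); t=np.hypot(*u); v=np.r_[u/t*np.tan(t),1]*d[r,c]
    P=Rt@(T[:3,:3]@v+T[:3,3])+st["tcp_pos"]
    if 15.5<P[2]<22: o.append((F.T@(P[:2]-C))[1])
  G.append((np.median([a for a in o if a>0] or [np.nan]),np.median([a for a in o if a<0] or [np.nan])))
G=np.array(G); print(np.nanmedian(G,0), np.nanmedian(G[:,0])-np.nanmedian(G[:,1]))
E
```

```text
17.325 35.890267377639994 7.09969662129879
148 [ 65  66  66  65  64  65  64  60  47  45  88 159 159 158 157 156] [132  49  33  46  52  44  54  61  63  62  62  60]
158 [ 64  64  65  64  64  64  62  58  49  44  63 122 157 157 156 155] [138  31  30  42  56  47  57  61  62  61  60  60]
166 [ 63  63  64  63  63  63  61  59  52  44  50 119 148 121 111 128] [112  31  34  43  39  44  58  62  62  60  60  59]
176 [ 62  62  63  62  62  61  62  60  53  66 114 135 136 136 136 136] [131 115  35  58  42  50  58  61  61  60  59  58]
[ 20.42101343 -19.57686061] 39.99787404501653
```

The gap measures 40.0 mm with 7.1 N on the pads, as specified, so I'm handing in.

```bash
python3 -c "
from h import *
for q in nets.landmark_of('cap','wrist')[:1]: print(q,ww(q['centre'],10,ctrl.get_state()))
print(ticket.job_done())"
```

```text
{'centre': [164.6, 251.1], 'score': 0.73} [584.44724618 -43.96373422  10.        ]
the job is handed in; nothing more can be done
None
```

The cap is down on the post and released, and the tweezers are held at a measured 40.0 mm tab gap with about 7 N on the pads. I handed the job in at about 17.5 s; the hand-in returned no verdict.

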